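# Work the pedal of the returns bin for a customer and close it without a bang

### The arm

A 7-joint arm with a two-finger parallel gripper is mounted at the origin on the work surface. World frame = base frame: x ahead of the robot, y to its left, z up, the work surface at z = 0. Lengths are in mm, angles in rad, forces in N, time in s.
With the tool pointing down it reaches from about 425 to 950 mm from the base axis. Payload 16.7 kg.
Tool frame: the origin (TCP) lies on the centre line of the jaws, within the pads' length; the fingertips stand 8 mm ahead of it and the grasp point (between the pads) lies 11 mm behind it; z points along the fingers, y is the direction in which the jaws open and shut (so a half turn about z gives the same grasp; the last joint's range is limited). The gripper opens to 94 mm and grips with 3 to 60 N. Pads are 16 mm wide; open, the fingers measure 119 mm over their backs; the gripper's body (75 mm by 177 mm) begins 78 mm behind the grasp point.
Start: joints at [1.081, 0.426, 0.074, 1.606, -0.034, 1.111, -0.067], TCP at [224.944, -636.376, 213.467] pointing down, gripper open.
Joint ranges: [-2.85, 2.85], [-0.5, 2.14], [-1.23, 1.37], [0.21, 2.46], [-1.02, 4.16], [0.16, 2.05], [-2.73, 2.73]. Speed limits (rad/s): [1.89, 1.89, 2.39, 2.39, 3.01, 3.01, 3.01].

### API

Orientations are given as a unit quaternion [w, x, y, z].
In Python, from station import env, imaging, workorder gives the robot as it stands.
- The arm moves only by the shell command python3 -m pendant 'ROWS'. ROWS is JSON, a list that holds one entry, the list of rows, each a list of 7 numbers: the finger opening in m, from 0 to 0.094, then the shift along the tool's x, y, z in m, then the turn, a rotation vector about the tool's x, y, z in degrees. In form: [[[jaw, tx, ty, tz, rx, ry, rz], ...]]. A call has 1 to 5 rows; each row shifts and turns the commanded pose from where the row before left it, along the tool's axes as they then stand; what a row does not reach is not made up. A row lasts 1/12 s, in which the tool goes at most 41.7 mm and 7.16 degrees, less where a joint would pass 70% of its speed; a pose out of reach is approached as far as the arm can. A call is refused whole if a number of a shift passes 0.0417 or a number of a turn 7.16, either way. A call with a gripper value outside its range is refused whole. The fingers move at their own pace and stop on an object; the grip force is fixed at half the most. Time passes only in rows, so rows that do not move let the fingers close. It gives the time, the measured TCP pose, the force and the opening at its end, in the units of the state.
- env.observe(): the state, without advancing time (a new reading comes with each control period).
- imaging.read_camera(name): name is "side" or "top"; returns (picture, depth): 400x640x3 uint8, red, green, blue; 400x640 float32, mm along the optical axis (not along the pixel's ray), 0 where there is no reading.
- imaging.camera_model(name): a dict with "K" (3x3 intrinsics, pixels), "R" (3x3) and "t" (3): a world point X has camera coordinates R X + t. Camera axes: x right, y down, z forward; pixel columns grow to the right and rows downward; lengths in mm; the calibration is good to about 2 mm. A picture is of the moment at which its call begins. camera_model takes no time and is no camera call.
- workorder.sign_off(): hands the job in, once; it reports no verdict.
The state is a dict: "time": time; "joints": joint angles; "joint_velocities": joint speeds; "tau": joint torques, N m; "tool_pos": TCP position; "tool_rot": TCP orientation; "contact_force": force on the tool from outside, world axes, zero at the start; "wrist_torque": the same for the moment, N m; "grip_width": finger opening in mm.
Only numpy, scipy, OpenCV 4.12 (cv2) and the standard library are available. Lean on these libraries where they do the work, as an engineer would, in place of code of your own. Each camera call takes 0.05 s, during which the arm holds its last target.

### The job

A customer wants to drop an empty bottle into the green bin: press its pedal down with your fingertips until the lid stands fully open, keep it fully open for at least two seconds, then let the pedal come up slowly so that the lid is eased shut without dropping or slamming, and take your hand away. Work the lid by the pedal only, without touching the lid itself, and do not lift or shift either bin. Leave the cream bin shut and the goods on the table as they are.

Things in the scene. Friction and masses are not known exactly. Their poses are not given: they have to be found in the camera images.
- green_bin: green countertop pedal bin (the one to work; its drum and lid are dark green): upright drum 160 mm across, 199 mm high with the lid shut, 2.5 kg, loose on the table; origin at the centre of its underside, z up. Its -x side is the front, where the pedal sticks out; on its +x side the lid's black hinge housing reaches 105 mm from the origin.
- green_tread (a point): centre of the top of the green bin's pedal, a black rubber tread 38 mm long (bin x), 46 mm wide, 8 mm thick; moves with the pedal. At rest 121 mm in front of the bin's origin (bin -x), 40 mm above the table. The tread's front end is 59 mm clear of the drum, which rises straight up behind it to 199 mm: come from the front and above.
- green_pedal (a joint): angle of the green bin's pedal: 0 at rest (up), grows as it is pressed, 0.22 rad at its rigid stop. It pivots on a level pin 50 mm in front of the bin's origin, 28 mm above the table; the tread's centre goes down about 16 mm in full travel. Pressing takes some 5 to 12 N, most at the start.
- green_lid (a joint): angle of the green bin's lid: 0 shut, 1.22 rad fully open (open counts above 1.05). Linked by a push rod: it turns 5.55 times the pedal's angle, up and down. Only the pedal holds it up: let go or followed up too fast, it falls and slams. Over 5 rad/s, or 3 rad/s in the last 0.3 rad, is a slam; a tread rising at 10 mm/s closes it at about 0.8 rad/s.
- green_lid_plate: the green bin's lid, a shallow domed disc 165 mm across, 20 mm thick; origin at the disc's centre near its underside. Shut, its axes are the bin's and it lies 179 mm above the bin's origin; it swings up about a hinge 100 mm from its centre in its +x, and open it stands up to 355 mm above the table.
- cream_bin: cream countertop pedal bin (leave it alone; its drum and lid are pale cream): upright drum 160 mm across, 199 mm high with the lid shut, 2.5 kg, loose on the table; same make as the green bin, either may stand left or right; origin at the centre of its underside, z up. Its -x side is the front, where the pedal sticks out; on its +x side the lid's black hinge housing reaches 105 mm from the origin.
- cream_lid (a joint): angle of the cream bin's lid: 0 shut, 1.22 rad fully open, linked to its own pedal in the same way
- lotion: pink lotion bottle with a dark pink cap, 42 mm across, 125 mm tall, standing between the two bins; loose; origin at the centre of its underside, z up
- spray: amber spray bottle with a black top, 38 mm across, 150 mm tall, to one side of the bins; loose; origin at the centre of its underside, z up
- oil: yellow oil bottle with a green cap, 48 mm across, 135 mm tall, to one side of the bins; loose; origin at the centre of its underside, z up
- balm_tin: round aluminium balm tin, 55 mm across, 24 mm high, on the near side of the bins; loose; origin at the centre of its underside, z up
- soap: green soap bar in a paper band, 52 x 78 x 26 mm, lying on the near side of the bins; loose; origin at the centre of its underside, z up
- cream_jar: white jar with a pink lid, 64 mm across, 42 mm high, on the near side of the bins; loose; origin at the centre of its underside, z up
Not all that is in view belongs to the job. Leave any blue look-alike of the oil alone. Of the things shaped like the balm_tin, the aluminium one is meant.

How it is judged (in metres and radians):
On the way, in this order (a step that is already met when the one before it is completed fails the run):
1. the green bin's lid stands fully open (above 1.05 of 1.22 rad) and is kept so for two seconds (value of joint green_lid above 1.05 rad), for 2 s.
2. the green bin's lid is shut again (value of joint green_lid below 0.05 rad), for 0.2 s.
At the end, for the whole second after the job is handed in: The green lid is shut (within 0.04 rad) with its pedal up (within 0.01 rad), the cream lid shut; both bins upright and within 25 mm of where they stood, and the six loose goods upright and within 20 mm of where they stood (value of joint each of green_lid, cream_lid below 0.04 rad and value of joint green_pedal below 0.01 rad and distance of each of green_bin, cream_bin from where it was at the start of the episode below 0.025 m and angle between each of green_bin, cream_bin's own z axis and vertical below 0.03 rad and linear speed of green_bin below 0.02 m/s and distance of each of lotion, spray, oil, balm_tin, soap, cream_jar from where it was at the start of the episode below 0.02 m and angle between each of lotion, spray, oil, balm_tin, soap, cream_jar's own z axis and vertical below 0.1 rad); the robot touches nothing.
It fails at once if the green lid drops (falls faster than 5 rad/s anywhere) or slams (closes faster than 3 rad/s within the last 0.3 rad) (velocity of joint green_lid below -5 rad/s or (value of joint green_lid below 0.3 rad and velocity of joint green_lid below -3 rad/s)).
It fails at once if the green lid is touched with the hand or the arm (over 1 N) (contact force between any of the fingers, the arm and green_lid_plate above 1 N).
It fails at once if the cream bin is opened (lid above 0.15 rad) (value of joint cream_lid above 0.15 rad).
It fails at once if a bin is lifted, pushed along (over 25 mm) or tipped (over 0.15 rad) (distance of any of green_bin, cream_bin from where it was at the start of the episode above 0.025 m or angle between any of green_bin, cream_bin's own z axis and vertical above 0.15 rad).
It fails at once if a loose thing is lifted, shifted (over 20 mm) or tipped (over 0.3 rad) (distance of any of lotion, spray, oil, balm_tin, soap, cream_jar from where it was at the start of the episode above 0.02 m or angle between any of lotion, spray, oil, balm_tin, soap, cream_jar's own z axis and vertical above 0.3 rad).
It also fails if it takes over 48 s, if anything falls off the work surface, if the arm or the gripper's body presses on something with over 40 N, if the wrist force passes 120 N, or if a joint passes its speed limit or range.

## Working session

There is one attempt and no reset: what is moved stays moved. The work goes in short steps, Python scripts to look and compute and a shell command to move; the robot and the scene stay as the last step left them, time stands still between calls to the robot, and variables do not carry over. Pictures are saved under pics/ and viewed, and the job is handed in when it is done.

```bash
mkdir -p pics; ls
python3 - <<'E'
from station import env, imaging, workorder
import cv2,numpy as np
print(env.observe())
for n in("side","top"):
    p,d=imaging.read_camera(n); cv2.imwrite(f"pics/{n}0.png",p[:,:,::-1]); np.savez(f"{n}0.npz",p=p,d=d)
    print(n,imaging.camera_model(n))
E
```

```text
pics
{'time': 0.0, 'joints': array([ 1.08151864,  0.42675374,  0.07385686,  1.60658431, -0.03412784,
        1.11079849, -0.06709384]), 'joint_velocities': array([ 0.00089082,  0.00045746,  0.00046817, -0.00067183, -0.00140673,
       -0.00023103,  0.00053599]), 'tau': array([ 1.03309390e-03, -9.35821509e+01,  3.66732560e+00, -4.54183924e+01,
       -4.86480491e-02,  2.02611502e-02,  1.75683354e-04]), 'tool_pos': array([ 224.79948733, -636.02239433,  212.77129636]), 'tool_rot': array([-6.25561749e-04,  9.85606967e-01,  1.69051749e-01, -1.44862650e-04]), 'contact_force': array([-0.43327508,  0.72093297, -0.0007737 ]), 'wrist_torque': array([-0.0186535 ,  0.00780251, -0.02103601]), 'grip_width': 93.99924113432584}
side {'K': array([[467.99991723,   0.        , 323.78469327],
       [  0.        , 467.99991723, 195.36337529],
       [  0.        ,   0.        ,   1.        ]]), 'R': array([[-0.8941068 , -0.44775875, -0.00922683],
       [-0.31528352,  0.6439385 , -0.69709361],
       [ 0.31807128, -0.62036707, -0.71692075]]), 't': array([ 469.82354493,  258.83113058, 1436.30453744])}
top {'K': array([[381.3516864 ,   0.        , 316.88526931],
       [  0.        , 381.3516864 , 197.60010306],
       [  0.        ,   0.        ,   1.        ]]), 'R': array([[ 0.02908543, -0.9995639 , -0.00510311],
       [-0.98604226, -0.02785394, -0.16414877],
       [ 0.16393504,  0.00980622, -0.98642239]]), 't': array([  -9.25390238,  527.39614404, 1264.59464447])}
```

View pics/side0.png

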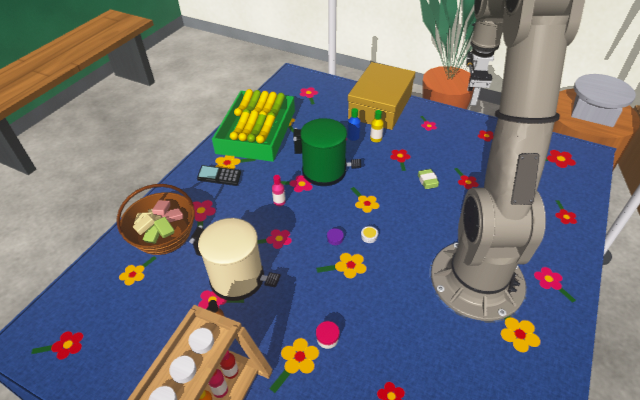

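View pics/top0.png

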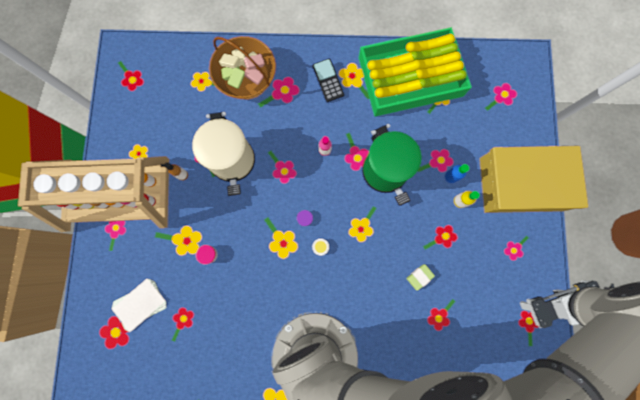

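The pictures show the green bin at top (392,162) with its pedal at (403,197), and the cream bin at (224,150). The oil is at (467,200), the soap at (421,277) and the tin at (320,247). Next I'll measure the green bin.

```bash
cat > h.py <<'E'
import numpy as np
from station import imaging
def cloud(n,d):
    m=imaging.camera_model(n);K=m["K"];v,u=np.mgrid[:d.shape[0],:d.shape[1]]
    c=np.stack([(u-K[0,2])/K[0,0]*d,(v-K[1,2])/K[1,1]*d,d],-1)
    return (c-m["t"])@m["R"]
E
python3 - <<'E'
from h import *
import cv2
from scipy.optimize import least_squares
for n in("side","top"):
    z=np.load(n+"0.npz");p=z["p"].astype(int);d=z["d"];X=cloud(n,d)
    r,g,b=p[...,0],p[...,1],p[...,2]
    box=(np.abs(np.arange(640)[None]-(392 if n=="top" else 325))<45)&(np.abs(np.arange(400)[:,None]-(165 if n=="top" else 150))<48)&(d>0)
    G=box&(g>r+25)&(g>b+15)
    q=X[G&(X[...,2]>150)]
    print(n,"lid z",np.percentile(q[:,2],[1,50,99]),"x",np.percentile(q[:,0],[1,99]),"y",np.percentile(q[:,1],[1,99]))
    t=X[G&(X[...,2]>188)];h=cv2.minEnclosingCircle(t[:,:2].astype(np.float32));print("lid circ",h)
    dr=X[G&(X[...,2]>40)&(X[...,2]<165)]
    f=least_squares(lambda c:np.hypot(dr[:,0]-c[0],dr[:,1]-c[1])-80,q[:,:2].mean(0),loss="soft_l1");print("drum",f.x,len(dr),np.abs(f.fun).mean())
    bl=box&(p.max(-1)<110)&(p.max(-1)-p.min(-1)<30)
    t=X[bl&(X[...,2]>28)&(X[...,2]<60)]
    print("tread",len(t),np.median(t,0),t.min(0),t.max(0))
    print(cv2.minAreaRect(t[:,:2].astype(np.float32)))
    hh=X[bl&(X[...,2]>120)];print("hinge",len(hh),np.median(hh,0))
    for (u,v,l) in ([(403,197,'tread'),(378,132,'hinge'),(465,201,'oil'),(460,172,'blue'),(421,277,'soap'),(320,247,'tin'),(325,146,'lotion')] if n=="top" else [(354,163,'tread'),(297,142,'hinge'),(377,132,'oil'),(428,180,'soap')]): print(l,X[v,u].round(),p[v,u])
    big=cv2.resize(p[90:300,340:500].astype(np.uint8) if n=="top" else p[80:220,250:450].astype(np.uint8),None,fx=3.5 if n=="top" else 4,fy=2.8 if n=="top" else 4)
    cv2.imwrite(f"pics/{n}_crop.png",big[:,:,::-1])
E
```

```text
side lid z [152.13529307 194.6002634  203.5674831 ] x [563.36084972 714.25666367] y [-297.62009351 -148.85525111]
lid circ ((638.7494506835938, -226.20077514648438), 82.1812744140625)
drum [ 644.03924189 -232.19463724] 1312 35.227586184662194
tread 100 [ 536.23415993 -276.64027013   42.09099606] [ 510.05832592 -309.02648296   28.28034083] [ 632.56420808 -142.92617031   55.60737271]
((584.7061157226562, -230.7938995361328), (192.97280883789062, 52.972171783447266), 46.07472610473633)
hinge 155 [ 715.79155437 -174.89275046  168.06421709]
tread [ 536. -272.   50.] [77 79 85]
hinge [ 713. -168.  164.] [32 36 33]
oil [ 525. -471.   59.] [231 222 213]
soap [ 265. -329.   28.] [167 194  97]
top lid z [155.04389947 194.12111741 200.70133175] x [563.17519038 715.39727873] y [-308.06385556 -154.56218124]
lid circ ((640.8222045898438, -231.45895385742188), 81.62771606445312)
drum [ 642.68725186 -232.71187674] 402 0.49261714428216596
tread 88 [ 537.77246301 -282.86846891   40.93276982] [ 512.93877534 -311.82389931   33.84655429] [ 574.89987207 -252.4936582    50.95725581]
((545.2467041015625, -282.1702575683594), (57.99146270751953, 42.691341400146484), 25.996496200561523)
hinge 89 [ 720.65539198 -187.21749431  185.63211523]
tread [ 538. -289.   45.] [ 99 101 105]
hinge [ 716. -180.  192.] [48 49 53]
oil [ 523. -485.   85.] [230 213   0]
blue [ 613. -459.  117.] [ 10 135 127]
soap [ 270. -351.   27.] [249 244 240]
tin [360. -10.  25.] [239 224  97]
lotion [698. -17.  88.] [209  78 144]
```

View pics/top_crop.png

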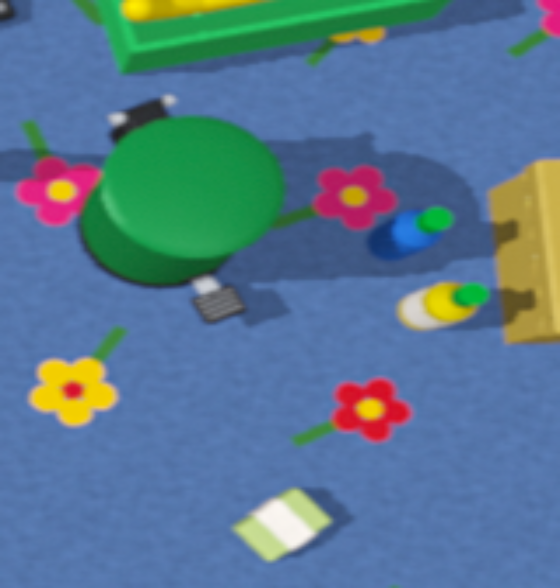

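View pics/side_crop.png

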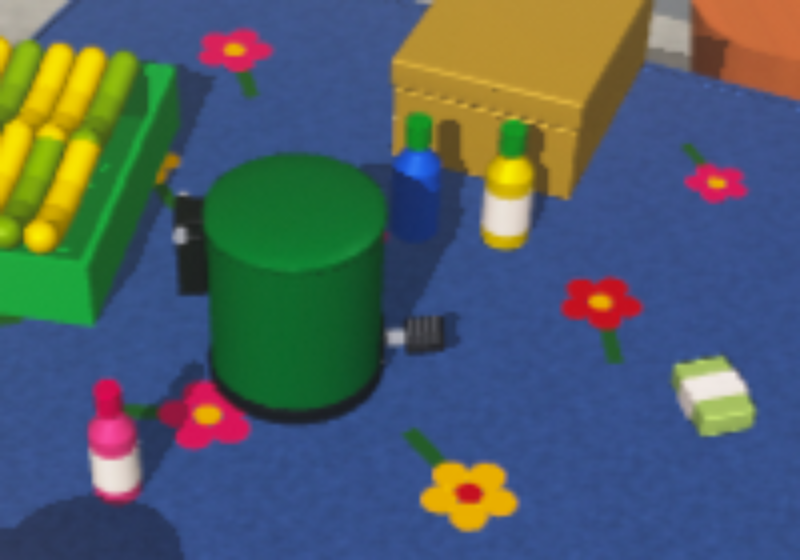

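Run:
```python
from h import *
def ray(n,u,v,z):
    m=imaging.camera_model(n);K=m["K"];R=m["R"];o=-R.T@m["t"];w=R.T@np.array([(u-K[0,2])/K[0,0],(v-K[1,2])/K[1,1],1]);return o+w*(z-o[2])/w[2]
c=np.array([642.3,-232.2])
for n,u,v,z in[("top",402.3,197.9,40),("side",356.7,163.3,40)]:
    P=ray(n,u,v,z);d=c-P[:2];print(n,P.round(1),np.hypot(*d),np.degrees(np.arctan2(d[1],d[0])))
# hinge housing: centre dir
for n in("top","side"):
    z=np.load(n+"0.npz");p=z["p"].astype(int);X=cloud(n,z["d"])
    r=np.hypot(X[...,0]-c[0],X[...,1]-c[1])
    m=(p.max(-1)<75)&(p.max(-1)-p.min(-1)<25)&(X[...,2]>100)&(X[...,2]<215)&(r<112)&(r>86)
    q=X[m][:,:2]-c;a=np.degrees(np.arctan2(q[:,1],q[:,0]));print(n,len(q),a.min(),a.mean(),a.max())
    m=(X[...,2]>33)&(X[...,2]<48)&(r>95)&(r<150);q=c-X[m][:,:2];a=np.degrees(np.arctan2(q[:,1],q[:,0]));print(len(q),np.hypot(*q.T).min(),np.hypot(*q.T).max(),np.percentile(a,[0,25,50,75,100]))
```

```text
top [ 535.3 -287.4   40. ] 120.43891704929352 27.301783251391498
side [ 530.2 -285.6   40. ] 124.21353329721704 25.4759099584961
top 67 16.515535282193678 30.16919678203942 41.393764402339116
152 95.45637905552123 140.42414304915516 [14.43571482 20.8962448  25.76669862 30.9450876  37.44970341]
side 125 15.984296038602961 36.64720990734945 45.97955192888419
92 95.55478989408054 138.68050591627733 [12.36641745 18.11258034 24.01344656 30.15271161 38.54372449]
```

```bash
python3 -m pendant '[[[0,0,0,-0.01,0,0,-5],[0,0,0,-0.01,0,0,-5],[0,0,0,0,0,5,0],[0,0,0,0,0,5,0],[0,0,0,0,0,5,0]]]'
```

```text
time: 0.52
tool_pos: [225.7, -636.4, 234.2]
tool_rot: [-0.033, 0.958, 0.253, 0.128]
contact_force: [-0.2, 0.4, 0.4]
grip_width: 64.3
```

```bash
cat > go.py <<'E'
import sys,numpy as np
from station import env
from scipy.spatial.transform import Rotation as R
s=env.observe();q=s["tool_rot"];r=R.from_quat([q[1],q[2],q[3],q[0]])
t=np.array(list(map(float,sys.argv[1:4])))
print("pos",s["tool_pos"].round(1),"F",s["contact_force"].round(1),"w",s["grip_width"].round(1),"j",s["joints"].round(2));print(r.as_matrix().round(3));d=r.inv().apply(t-s["tool_pos"]);print("tool delta mm",d.round(1)); print("up in tool",r.inv().apply([0,0,1]).round(3))
E
python3 -m pendant '[[[0,0,0,0,0,5,0],[0,0,0,0,0,5,0]]]'; python3 go.py 535.4 -286.7 230
```

```text
time: 0.68
tool_pos: [224.9, -636.6, 233.9]
tool_rot: [-0.055, 0.944, 0.248, 0.211]
contact_force: [0.3, 0.1, 0.4]
grip_width: 50.7Traceback (most recent call last):
  File "go.py", line 6, in <module>
    print("pos",s["tool_pos"].round(1),"F",s["contact_force"].round(1),"w",s["grip_width"].round(1),"j",s["joints"].round(2));print(r.as_matrix().round(3));d=r.inv().apply(t-s["tool_pos"]);print("tool delta mm",d.round(1)); print("up in tool",r.inv().apply([0,0,1]).round(3))
                                                                           ^^^^^^^^^^^^^^^^^^^^^
AttributeError: 'float' object has no attribute 'round'
```

```bash
sed -i 's/s\["grip_width"\].round(1)/round(s["grip_width"],1)/' go.py; python3 go.py 535.4 -286.7 230
```

```text
pos [ 224.9 -636.6  233.9] F [0.3 0.1 0.4] w 50.7 j [ 1.39  0.51 -0.06  1.51 -0.41  1.28  0.43]
[[ 0.787  0.492  0.372]
 [ 0.445 -0.871  0.209]
 [ 0.426  0.001 -0.905]]
tool delta mm [ 398.6 -152.   192.1]
up in tool [ 0.426  0.001 -0.905]
```

```bash
python3 -m pendant '[[[0,0.0265,-0.010,0.0128,0,0,0],[0,0.0265,-0.010,0.0128,0,0,0],[0,0.0265,-0.010,0.0128,0,0,0],[0,0.0265,-0.010,0.0128,0,0,0],[0,0.0265,-0.010,0.0128,0,0,0]]]'; python3 -m pendant '[[[0,0.0265,-0.010,0.0128,0,0,0],[0,0.0265,-0.010,0.0128,0,0,0],[0,0.0265,-0.010,0.0128,0,0,0],[0,0.0265,-0.010,0.0128,0,0,0],[0,0.0265,-0.010,0.0128,0,0,0]]]'; python3 go.py 535.4 -286.7 230
```

```text
time: 1.1
tool_pos: [329.0, -519.2, 231.0]
tool_rot: [-0.055, 0.944, 0.248, 0.209]
contact_force: [-0.3, -0.7, 0.1]
grip_width: 17.2
time: 1.52
tool_pos: [432.6, -403.2, 229.3]
tool_rot: [-0.055, 0.944, 0.248, 0.209]
contact_force: [0.4, -1.0, -0.2]
grip_width: 0.5
pos [ 432.6 -403.2  229.3] F [ 0.4 -1.  -0.2] w 0.5 j [ 1.06  0.27 -0.2   1.86 -0.46  0.98  0.07]
[[ 0.789  0.492  0.368]
 [ 0.446 -0.871  0.208]
 [ 0.423 -0.    -0.906]]
tool delta mm [133.3 -50.9  61.4]
up in tool [ 0.423 -0.    -0.906]
```

```bash
python3 -m pendant '[[[0,0.025,-0.010,0.012,0,0,0],[0,0.025,-0.010,0.012,0,0,0],[0,0.025,-0.010,0.012,0,0,0],[0,0.025,-0.010,0.012,0,0,0],[0,0.025,-0.010,0.012,0,0,0]]]'; python3 -m pendant '[[[0,0,0,0,0,0,0],[0,0,0,0,0,0,0]]]';python3 go.py 535.4 -286.7 75
```

```text
time: 1.93
tool_pos: [528.6, -291.6, 227.7]
tool_rot: [-0.055, 0.944, 0.248, 0.209]
contact_force: [1.0, 0.3, 0.1]
grip_width: 0.4
time: 2.1
tool_pos: [528.7, -291.1, 227.8]
tool_rot: [-0.056, 0.944, 0.25, 0.209]
contact_force: [-0.5, -0.5, -0.7]
grip_width: 0.4
pos [ 528.7 -291.1  227.8] F [-0.5 -0.5 -0.7] w 0.4 j [ 0.87  0.24 -0.28  1.91 -0.44  0.85 -0.19]
[[ 0.788  0.495  0.367]
 [ 0.448 -0.869  0.209]
 [ 0.423 -0.    -0.906]]
tool delta mm [-57.4  -0.5 141.8]
up in tool [ 0.423 -0.    -0.906]
```

```bash
python3 -m pendant '[[[0,-0.012,0,0.028,0,0,0],[0,-0.012,0,0.028,0,0,0],[0,-0.012,0,0.028,0,0,0],[0,-0.011,0,0.028,0,0,0],[0,-0.010,0,0.025,0,0,0]]]'; python3 -m pendant '[[[0,0,0,0,0,0,0],[0,0,0,0,0,0,0]]]';python3 go.py 535.4 -286.7 51
python3 - <<'E'
from h import *
import cv2
for n in("side","top"):
    p,d=imaging.read_camera(n)
    c=p[80:220,250:450] if n=="side" else p[120:260,340:500]
    cv2.imwrite(f"pics/{n}1.png",cv2.resize(c,None,fx=4,fy=4)[:,:,::-1])
E
```

```text
time: 2.52
tool_pos: [532.3, -290.8, 77.7]
tool_rot: [-0.055, 0.945, 0.247, 0.209]
contact_force: [-0.2, -1.2, -0.8]
grip_width: 0.2
time: 2.68
tool_pos: [532.3, -290.2, 78.8]
tool_rot: [-0.056, 0.945, 0.247, 0.209]
contact_force: [0.6, -0.2, 0.7]
grip_width: 0.5
pos [ 532.3 -290.2   78.8] F [ 0.6 -0.2  0.7] w 0.5 j [ 0.88  0.45 -0.32  2.02 -0.5   0.55 -0.05]
[[ 0.791  0.491  0.366]
 [ 0.444 -0.871  0.209]
 [ 0.422 -0.003 -0.907]]
tool delta mm [-7.8 -1.5 27.1]
up in tool [ 0.422 -0.003 -0.907]
```

View pics/side1.png

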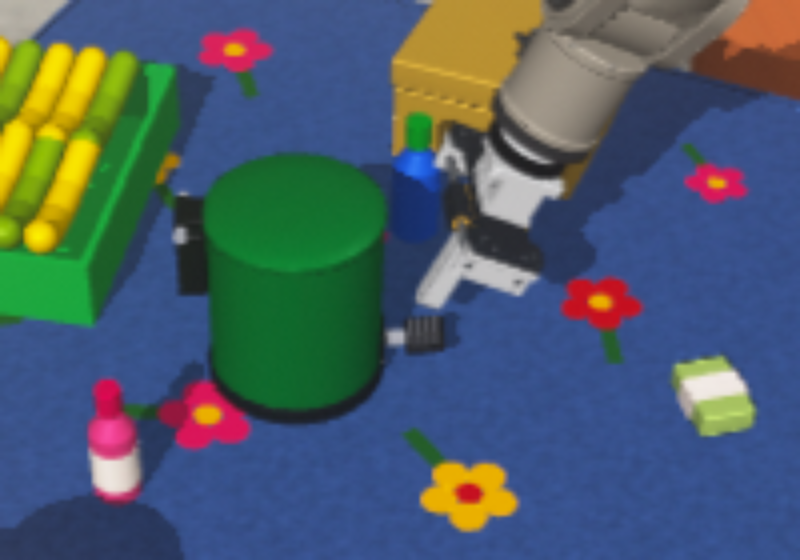

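View pics/top1.png

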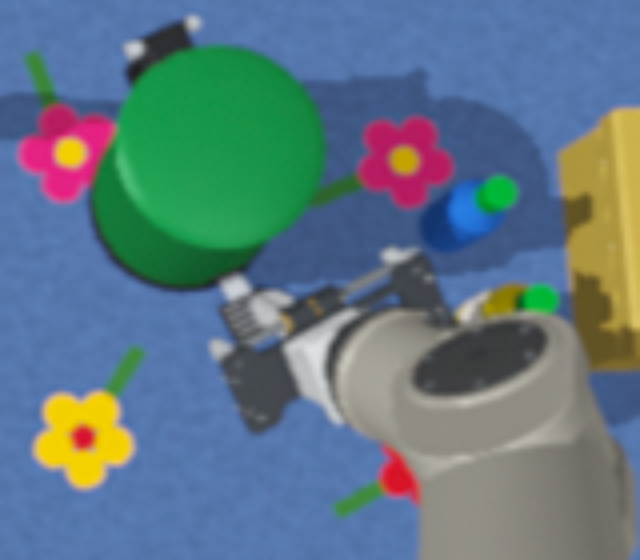

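Run:
```python
from h import *
import cv2
for n in("side","top"):
    p,d=imaging.read_camera(n);X=cloud(n,d);b=np.load(n+"0.npz")["d"]
    ch=(d>0)&(b>0)&(b-d>15)&(X[...,2]>20)
    r=np.hypot(X[...,0]-523,X[...,1]+480)
    for R in(40,70,100,130):
        m=ch&(r<R); print(n,R,m.sum(),X[m][:,2].min() if m.any() else None)
    z=np.load("top0.npz")
z=np.load("top0.npz");p=z["p"].astype(int);X=cloud("top",z["d"]);m=(p[...,0]>150)&(p[...,1]>130)&(p[...,2]<60)&(np.hypot(X[...,0]-523,X[...,1]+480)<40);print(np.median(X[m],0))
```

```text
side 40 0 None
side 70 0 None
side 100 13 47.52644054379162
side 130 126 47.52644054379162
top 40 0 None
top 70 0 None
top 100 49 195.3137588151832
top 130 306 174.48406100502154
[ 528.20505914 -485.02717592   92.41812716]
```

```bash
python3 -m pendant '[[[0,-0.0022,-0.0013,0.007,0,0,0],[0,-0.0022,-0.0013,0.007,0,0,0],[0,-0.0022,-0.0013,0.007,0,0,0],[0,0,0,0,0,0,0]]]';python3 go.py 535.4 -286.7 51;python3 -m pendant '[[[0,-0.0008,0,0.0018,0,0,0],[0,-0.0008,0,0.0018,0,0,0],[0,-0.0008,0,0.0018,0,0,0],[0,0,0,0,0,0,0]]]';python3 go.py 535.4 -286.7 51
```

```text
time: 3.22
tool_pos: [533.5, -283.9, 56.2]
tool_rot: [-0.056, 0.944, 0.248, 0.209]
contact_force: [-0.3, 0.1, -0.8]
grip_width: 0.6
pos [ 533.5 -283.9   56.2] F [-0.3  0.1 -0.8] w 0.6 j [ 0.88  0.48 -0.33  2.04 -0.51  0.5  -0.03]
[[ 0.789  0.492  0.366]
 [ 0.446 -0.87   0.209]
 [ 0.422 -0.002 -0.907]]
tool delta mm [-1.9  3.4  4.9]
up in tool [ 0.422 -0.002 -0.907]
time: 3.55
tool_pos: [534.1, -284.9, 51.6]
tool_rot: [-0.055, 0.944, 0.248, 0.209]
contact_force: [-0.3, 0.5, -0.3]
grip_width: 0.6
pos [ 534.1 -284.9   51.6] F [-0.3  0.5 -0.3] w 0.6 j [ 0.88  0.49 -0.34  2.04 -0.51  0.49 -0.02]
[[ 0.789  0.492  0.368]
 [ 0.446 -0.871  0.208]
 [ 0.423 -0.    -0.906]]
tool delta mm [-0.1  2.2  0.7]
up in tool [ 0.423 -0.    -0.906]
```

Aligned and about to make contact. I'll press in small steps.

```bash
python3 -m pendant '[[[0,-0.0006,0,0.0014,0,0,0],[0,-0.0006,0,0.0014,0,0,0],[0,-0.0006,0,0.0014,0,0,0],[0,0,0,0,0,0,0]]]';python3 -m pendant '[[[0,-0.0006,0,0.0014,0,0,0],[0,-0.0006,0,0.0014,0,0,0],[0,-0.0006,0,0.0014,0,0,0],[0,0,0,0,0,0,0]]]'
python3 - <<'E'
from h import *
import cv2
p,d=imaging.read_camera("side")
cv2.imwrite("pics/side2.png",cv2.resize(p[80:220,250:450],None,fx=4,fy=4)[:,:,::-1])
E
```

```text
time: 3.88
tool_pos: [534.3, -285.1, 47.4]
tool_rot: [-0.055, 0.944, 0.248, 0.209]
contact_force: [-1.3, -1.2, 4.8]
grip_width: 0.7
time: 4.22
tool_pos: [534.4, -285.1, 42.8]
tool_rot: [-0.055, 0.944, 0.248, 0.209]
contact_force: [-1.3, -1.3, 3.3]
grip_width: 0.6
```

View pics/side2.png

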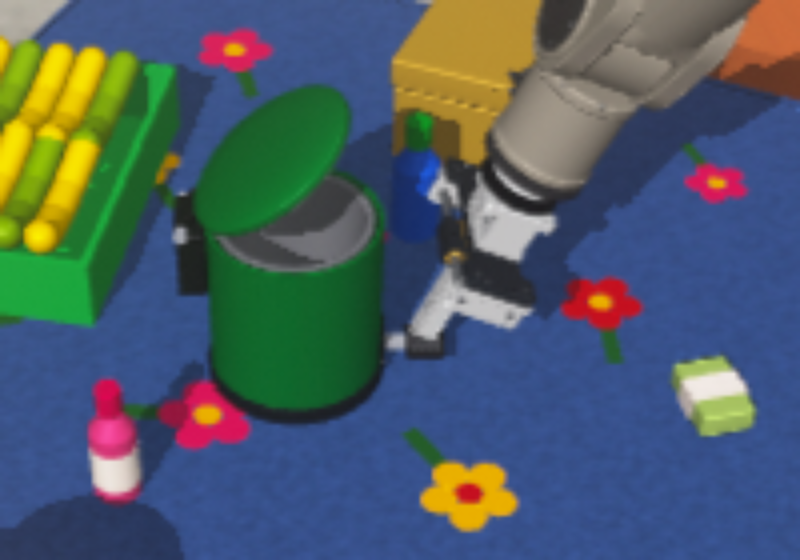

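The lid (side crop 270,160) is opening and the fingertip sits on the tread at (425,340). I'll keep pressing to the stop.

```bash
python3 -m pendant '[[[0,-0.0006,0,0.0014,0,0,0],[0,-0.0006,0,0.0014,0,0,0],[0,-0.0006,0,0.0014,0,0,0],[0,0,0,0,0,0,0]]]';python3 -m pendant '[[[0,-0.0006,0,0.0014,0,0,0],[0,-0.0006,0,0.0014,0,0,0],[0,0,0,0,0,0,0]]]'
```

```text
time: 4.6
tool_pos: [534.5, -284.7, 38.0]
tool_rot: [-0.055, 0.944, 0.248, 0.209]
contact_force: [-0.2, -1.0, 0.9]
grip_width: 0.6
time: 4.85
tool_pos: [534.7, -284.5, 34.9]
tool_rot: [-0.055, 0.944, 0.248, 0.209]
contact_force: [-0.1, -1.2, 0.8]
grip_width: 0.5
```

```bash
python3 -m pendant '[[[0,-0.0004,0,0.0009,0,0,0],[0,0,0,0,0,0,0]]]';python3 -m pendant '[[[0,-0.0004,0,0.0009,0,0,0],[0,0,0,0,0,0,0]]]'
python3 - <<'E'
from h import *
import cv2
p,d=imaging.read_camera("side")
cv2.imwrite("pics/side3.png",cv2.resize(p[50:220,250:450],None,fx=3,fy=3)[:,:,::-1])
X=cloud("side",d);p=p.astype(int);r,g,b=p[...,0],p[...,1],p[...,2]
m=(g>r+25)&(g>b+15)&(X[...,2]>215)&(np.hypot(X[...,0]-690,X[...,1]+205)<150)
q=X[m];print(len(q),q[:,2].max());c,_=None,None
import numpy.linalg as L
u,s,v=L.svd(q-q.mean(0),full_matrices=False);print("normal",v[2],"tilt",np.arccos(abs(v[2][2])))
E
```

```text
time: 5.02
tool_pos: [534.8, -284.7, 34.4]
tool_rot: [-0.055, 0.944, 0.248, 0.209]
contact_force: [-5.0, -0.5, 8.3]
grip_width: 0.5
time: 5.18
tool_pos: [535.0, -284.7, 33.9]
tool_rot: [-0.055, 0.944, 0.248, 0.21]
contact_force: [-7.2, -0.3, 18.8]
grip_width: 0.3
437 355.035611350184
normal [-0.75257267 -0.50832309 -0.41861918] tilt 1.138871997007286
```

View pics/side3.png

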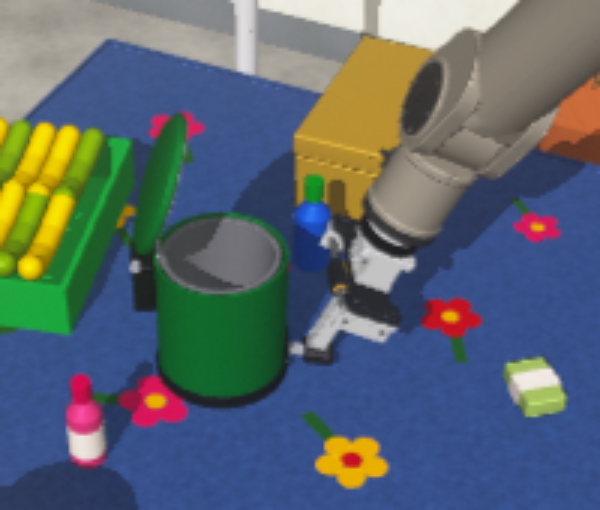

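The tread is at its stop, and the lid stands upright at (165,185) with its top at 355 mm, which is fully open. I'll hold it for more than 2 s.

```bash
python3 -m pendant '[[[0,0,0,0,0,0,0],[0,0,0,0,0,0,0],[0,0,0,0,0,0,0],[0,0,0,0,0,0,0],[0,0,0,0,0,0,0]]]'; python3 -m pendant '[[[0,0,0,0,0,0,0],[0,0,0,0,0,0,0],[0,0,0,0,0,0,0],[0,0,0,0,0,0,0],[0,0,0,0,0,0,0]]]'; python3 -m pendant '[[[0,0,0,0,0,0,0],[0,0,0,0,0,0,0],[0,0,0,0,0,0,0],[0,0,0,0,0,0,0],[0,0,0,0,0,0,0]]]'; python3 -m pendant '[[[0,0,0,0,0,0,0],[0,0,0,0,0,0,0],[0,0,0,0,0,0,0],[0,0,0,0,0,0,0],[0,0,0,0,0,0,0]]]'; python3 -m pendant '[[[0,0,0,0,0,0,0],[0,0,0,0,0,0,0],[0,0,0,0,0,0,0],[0,0,0,0,0,0,0],[0,0,0,0,0,0,0]]]'; python3 -m pendant '[[[0,0,0,0,0,0,0],[0,0,0,0,0,0,0],[0,0,0,0,0,0,0],[0,0,0,0,0,0,0],[0,0,0,0,0,0,0]]]'
```

```text
time: 5.65
tool_pos: [535.0, -284.7, 34.0]
tool_rot: [-0.055, 0.944, 0.248, 0.21]
contact_force: [-7.7, 0.2, 17.2]
grip_width: 0.2
time: 6.07
tool_pos: [535.0, -284.7, 34.0]
tool_rot: [-0.055, 0.944, 0.248, 0.21]
contact_force: [-7.4, -0.6, 17.2]
grip_width: 0.8
time: 6.48
tool_pos: [535.0, -284.7, 34.1]
tool_rot: [-0.055, 0.944, 0.248, 0.21]
contact_force: [-7.5, 0.5, 17.6]
grip_width: 0.2
time: 6.9
tool_pos: [535.0, -284.7, 34.0]
tool_rot: [-0.055, 0.944, 0.248, 0.21]
contact_force: [-7.9, 0.1, 18.1]
grip_width: 0.3
time: 7.32
tool_pos: [534.9, -284.7, 34.0]
tool_rot: [-0.055, 0.944, 0.248, 0.21]
contact_force: [-8.0, 0.2, 17.8]
grip_width: 0.2
time: 7.73
tool_pos: [535.0, -284.7, 34.1]
tool_rot: [-0.055, 0.944, 0.248, 0.21]
contact_force: [-7.5, 0.3, 18.5]
grip_width: 0.3
```

Run:
```python
from h import *
import cv2
p,d=imaging.read_camera("side")
X=cloud("side",d);p=p.astype(int);r,g,b=p[...,0],p[...,1],p[...,2]
m=(g>r+25)&(g>b+15)&(X[...,2]>215)&(np.hypot(X[...,0]-690,X[...,1]+205)<150)
print(m.sum(),X[m][:,2].max())
```

```text
435 355.9211923560134
```

```bash
python3 -m pendant '[[[0,0.0003,0,-0.0006,0,0,0],[0,0.0003,0,-0.0006,0,0,0],[0,0.0003,0,-0.0006,0,0,0],[0,0.0003,0,-0.0006,0,0,0],[0,0.0003,0,-0.0006,0,0,0]]]'; python3 -m pendant '[[[0,0.0003,0,-0.0006,0,0,0],[0,0.0003,0,-0.0006,0,0,0],[0,0.0003,0,-0.0006,0,0,0],[0,0.0003,0,-0.0006,0,0,0],[0,0.0003,0,-0.0006,0,0,0]]]'
```

```text
time: 8.2
tool_pos: [534.8, -284.4, 36.5]
tool_rot: [-0.055, 0.944, 0.248, 0.209]
contact_force: [-0.5, -0.6, 1.5]
grip_width: 0.2
time: 8.62
tool_pos: [534.9, -284.5, 40.0]
tool_rot: [-0.055, 0.944, 0.248, 0.209]
contact_force: [-2.1, -0.8, 4.0]
grip_width: 0.3
```

```bash
python3 -m pendant '[[[0,0.0003,0,-0.0006,0,0,0],[0,0.0003,0,-0.0006,0,0,0],[0,0.0003,0,-0.0006,0,0,0],[0,0.0003,0,-0.0006,0,0,0],[0,0.0003,0,-0.0006,0,0,0]]]'; python3 -m pendant '[[[0,0.0003,0,-0.0006,0,0,0],[0,0.0003,0,-0.0006,0,0,0],[0,0.0003,0,-0.0006,0,0,0],[0,0.0003,0,-0.0006,0,0,0],[0,0.0003,0,-0.0006,0,0,0]]]'; python3 -m pendant '[[[0,0.0003,0,-0.0006,0,0,0],[0,0.0003,0,-0.0006,0,0,0],[0,0.0003,0,-0.0006,0,0,0],[0,0.0003,0,-0.0006,0,0,0],[0,0.0003,0,-0.0006,0,0,0]]]'
python3 - <<'E'
from h import *
import cv2
p,d=imaging.read_camera("side")
cv2.imwrite("pics/side4.png",cv2.resize(p[50:220,250:450],None,fx=3,fy=3)[:,:,::-1])
E
```

```text
time: 9.03
tool_pos: [535.0, -284.4, 43.4]
tool_rot: [-0.055, 0.944, 0.248, 0.209]
contact_force: [-2.0, -0.3, 3.8]
grip_width: 0.8
time: 9.45
tool_pos: [535.1, -284.3, 46.8]
tool_rot: [-0.055, 0.944, 0.248, 0.209]
contact_force: [-0.4, 0.6, 4.9]
grip_width: 0.7
time: 9.87
tool_pos: [535.3, -284.2, 50.2]
tool_rot: [-0.055, 0.944, 0.248, 0.209]
contact_force: [1.8, 2.1, 4.8]
grip_width: -0.0
```

View pics/side4.png

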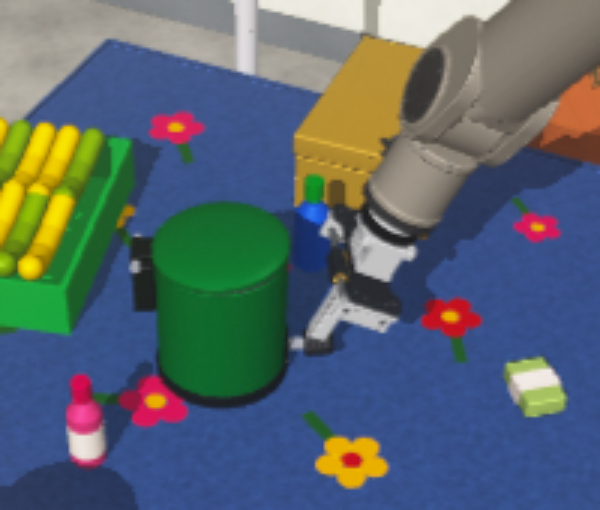

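The lid (222,245) is nearly shut and the fingertip is still carrying 4.8 N. I'll ease up the rest, then retreat.

```bash
python3 -m pendant '[[[0,0.0003,0,-0.0006,0,0,0],[0,0.0003,0,-0.0006,0,0,0],[0,0.0003,0,-0.0006,0,0,0],[0,0.0003,0,-0.0006,0,0,0],[0,0.0003,0,-0.0006,0,0,0]]]'; python3 -m pendant '[[[0,0.0003,0,-0.0006,0,0,0],[0,0.0003,0,-0.0006,0,0,0],[0,0.0003,0,-0.0006,0,0,0],[0,0,0,0,0,0,0],[0,0,0,0,0,0,0]]]'; python3 -m pendant '[[[0,0,0,-0.005,0,0,0],[0,0,0,-0.015,0,0,0],[0,0,0,-0.025,0,0,0],[0,0,0,-0.025,0,0,0],[0,0,0,-0.025,0,0,0]]]'; python3 -m pendant '[[[0,0,0,-0.025,0,0,0],[0,0,0,-0.015,0,0,0],[0,0,0,0,0,0,0],[0,0,0,0,0,0,0],[0,0,0,0,0,0,0]]]'
python3 - <<'E'
from h import *
from station import env
import cv2
for n in("side","top"):
    p,d=imaging.read_camera(n);X=cloud(n,d)
    cv2.imwrite(f"pics/{n}5.png",p[:,:,::-1])
    z=np.load(n+"0.npz");X0=cloud(n,z["d"])
    for (nm,P,Q) in (("0",z["p"].astype(int),X0),("now",p.astype(int),X)):
        r,g,b=P[...,0],P[...,1],P[...,2]
        m=(g>r+25)&(g>b+15)&(np.hypot(Q[...,0]-642,Q[...,1]+232)<95)&(Q[...,2]>188)
        print(n,nm,"lid",m.sum(),np.median(Q[m],0).round(1),Q[m][:,2].max().round(1))
        t=(P.max(-1)<120)&(P.max(-1)-P.min(-1)<30)&(np.hypot(Q[...,0]-534.5,Q[...,1]+287)<28)&(Q[...,2]>15)&(Q[...,2]<60)
        print("  tread",t.sum(),np.median(Q[t],0).round(1))
print(env.observe()["contact_force"])
E
```

```text
time: 10.33
tool_pos: [534.8, -284.4, 53.1]
tool_rot: [-0.055, 0.944, 0.248, 0.209]
contact_force: [-0.3, -0.3, -0.7]
grip_width: 0.9
time: 10.75
tool_pos: [535.2, -284.3, 55.4]
tool_rot: [-0.055, 0.944, 0.248, 0.209]
contact_force: [0.2, 0.3, -0.3]
grip_width: 0.4
time: 11.17
tool_pos: [499.5, -304.1, 142.5]
tool_rot: [-0.055, 0.944, 0.248, 0.209]
contact_force: [0.9, 0.3, -0.4]
grip_width: 0.4
time: 11.58
tool_pos: [485.5, -311.9, 177.2]
tool_rot: [-0.055, 0.944, 0.248, 0.209]
contact_force: [-0.3, 0.1, -0.1]
grip_width: 0.0
side 0 lid 1007 [ 635.5 -218.6  196.2] 206.3
  tread 78 [ 531.4 -281.8   42.1]
side now lid 1018 [ 635.4 -218.3  196.3] 207.8
  tread 77 [ 534.4 -281.8   42.8]
top 0 lid 1938 [ 638.5 -230.5  194.6] 203.3
  tread 102 [ 534.9 -288.7   40.6]
top now lid 1934 [ 639.5 -231.7  194.7] 202.8
  tread 105 [ 534.8 -288.2   40.9]
[ 0.34514535 -0.81762364 -0.21789282]
```

View pics/side5.png

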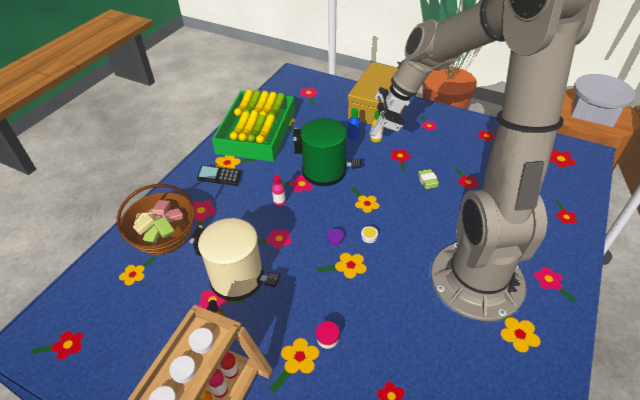

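View pics/top5.png

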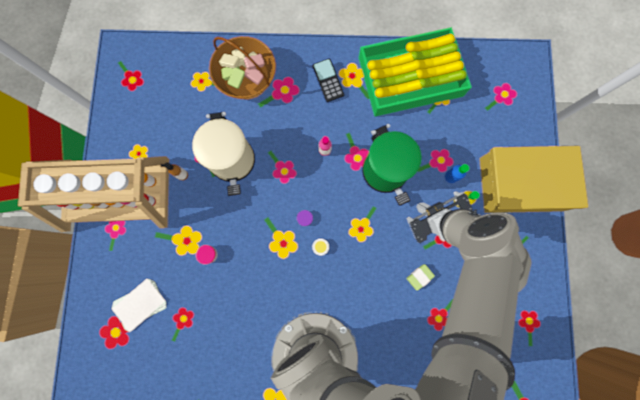

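The green lid is shut at side (324,150), the tread is back up at (354,163), and the goods and cream bin look unmoved. The hand is clear, so I'll hand in.

```bash
python3 -c "
from station import workorder
print(workorder.sign_off())"
```

```text
the job is handed in; nothing more can be done
None
```

I pressed the green bin's pedal to its stop with the closed fingertips and held the lid fully open for about 2.7 s. I then let the tread up at about 8 mm/s, took the hand away and handed the job in at about 11.7 s.

- **Open:** the lid's top read 355–356 mm at the start and end of the hold, which matches fully open. A plane fitted to it gave 1.14 rad against the nominal 1.22, still above the 1.05 limit; I put that down to the curved lid surface.
- **Closing:** I couldn't read the lid's speed directly. At that tread speed it should close at roughly 0.65 rad/s, well under the slam limits.
- **After the hand was clear:** the lid and tread heights were within 1 mm of the start, except the lid's highest point in the side camera, which read 1.5 mm higher. The lid's position was within about 1.5 mm. The tread was within 1 mm in the top camera; the side camera showed a 3 mm shift in x, which looks like noise. Contact force was about zero.
- **Everything else:** the cream bin and goods looked unmoved in both pictures, though I didn't measure them. The oil bottle was partly hidden by the arm in the last pictures. The nearest part of the arm seen in the check above the pedal was more than 70 mm to its side; I did not repeat that check after backing away.

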